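# Power up the soldering place

### The arm

A 6-joint arm with a two-finger parallel gripper is mounted at the origin on the work surface. World frame = base frame: x ahead of the robot, y to its left, z up, the work surface at z = 0. Lengths are in mm, angles in rad, forces in N, time in s.
With the tool pointing down it reaches from about 400 to 925 mm from the base axis. Payload 12.5 kg.
Tool frame: the origin (TCP) lies between the finger pads; the fingertips stand 11 mm ahead of it and the grasp point (between the pads) lies 8 mm behind it; z points along the fingers, y is the line along which they close (so a half turn about z gives the same grasp; the last joint's range is limited). The gripper opens to 95 mm and grips with 3 to 60 N. Pads are 20 mm wide; open, the fingers measure 119 mm over their backs; the gripper's body (75 mm by 180 mm) begins 59 mm behind the grasp point.
Start: joints at [-1.351, 0.491, 1.559, -0, 1.092, -0.106], TCP at [200.065, -592.135, 191.361] pointing down, gripper open.
Joint ranges: [-3.1, 3.1], [-0.84, 2.19], [0.05, 2.79], [-1.13, 4.28], [0.06, 2.93], [-2.69, 2.69]. Speed limits (rad/s): [2.22, 2.22, 2.79, 3.14, 3.14, 3.14].

### API

Orientations are given as a unit quaternion [w, x, y, z].
In Python, from bench import manip, eyes, job, finder gives the robot as it stands.
- The arm moves only by the tool move_arm, never from a script. Its argument "deltas" is a list of rows, each an object with "delta_pos": the shift along the tool's x, y, z in units of 25 mm (1.0 is 25 mm), a list of three; "roll": the turn about the tool's z in units of 6 degrees (1.0 is 6 degrees); "fingers": the closure, from 0 (fully open) to 1 (shut). In form: [{"delta_pos": [x, y, z], "roll": roll, "fingers": fingers}, ...]. A call has 1 to 10 rows; each row is the pose to reach, as a shift and turn from the pose commanded when the call began, along the tool's axes at that moment; what a row does not reach only later rows make up. A row lasts 1/12 s, in which the tool goes at most 41.7 mm and 7.16 degrees, less where a joint would pass 70% of its speed; a pose out of reach is approached as far as the arm can. A call with a gripper value outside its range is refused whole. The fingers move at their own pace and stop on an object; the grip force is fixed at half the most. Time passes only in rows, so rows that repeat a pose let the fingers close. It gives the time, the measured TCP pose, the force, the opening and the grip force at its end, in the units of the state.
- manip.sense(): the state, without advancing time (a new reading comes with each control period).
- eyes.get_image(name): name is "side" or "top"; returns a dict with "img" (400x640x3 uint8, red, green, blue), "depth" (400x640 float32, mm along the optical axis (not along the pixel's ray), 0 where there is no reading), "K" (3x3 intrinsics, pixels), "R" (3x3) and "t" (3): a world point X has camera coordinates R X + t. Camera axes: x right, y down, z forward; pixel columns grow to the right and rows downward; lengths in mm; the calibration is good to about 2 mm. A picture is of the moment at which its call begins.
- job.job_done(): hands the job in; it is judged then, once.
Trained networks look in a picture, given as the dict that the camera call returned (one of the last four; its "shot" number tells which), for a name from the list of things; names that differ only in an ending like _2 or _b are one class to them, and where a whole thing is asked for, a point or a joint stands for the part that bears it (a point fixed in the world has none). Each returns a list of dicts, best first, with "confidence" (0 to 1); they miss things now and then, are a little off and sometimes report something else, mostly with a low value. They report only what shows in the picture. A call takes as long as a camera call. They do not tell look-alikes from the thing itself.
- finder.trace(picture, label): "mask" (400x640 bool, what is visible of it) and "point" ([row, column] in pixels, amid what is visible of it).
The state is a dict: "t": time; "joint_pos": joint angles; "dq": joint speeds; "joint_torque": joint torques, N m; "tcp_pos": TCP position; "orientation": TCP orientation; "contact_force": force on the tool from outside, world axes, zero at the start; "wrist_torque": the same for the moment, N m; "opening": finger opening in mm; "finger_force": force on a finger pad.
Only numpy, scipy, OpenCV 4.12 (cv2) and the standard library are available. Lean on these libraries where they do the work, as an engineer would, in place of code of your own. Each camera call takes 0.05 s, during which the arm holds its last target. There are 200 camera calls.

### The job

Get the soldering place ready for work: first switch on the white mains block by pressing the raised half of its rocker fully down, then push in the round button of the fume extractor's control box until it stays down, and then wake the soldering station by pressing its long bar key right down and letting it spring back. Keep to that order, do not press the station's two square keys, and do not pick up, tip or shift the control box or any of the things lying around.

Things in the scene. Friction and masses are not known exactly. Their poses are not given: they have to be found in the camera images.
- mains_block: Mains power block fixed to the bench, white, 200 (x) x 70 (y) x 42 high mm, with a black rocker and two round sockets on top. Origin: centre of its underside. Its x axis runs along its length from the rocker end to the socket end; z up.
- mains_rocker (a joint): Rocker switch of the mains block, rad: 0 = off (half towards -x of the block raised, other half level), 0.35 = fully on (half towards -x level, other half raised). Two flat halves, each 28 long x 34 wide mm, meet in a shallow V; hinge line along the block's y, at x = -45 mm and 53 mm above the bench. Friction holds it where left.
- rocker_press (a point): Press point on the rocker's raised half, on its upper face, 20 mm from the hinge line (about 60 mm above the bench when off, 53 mm when on, still 9 mm proud of the collar round it). About 3 N straight down here moves it. Keep off the other half.
- control_box: Fume extractor's control box, grey, loose on rubber feet (about 0.7 kg), 110 (x) x 75 (y) x 40 high mm, with one round button on top. Origin: centre of its underside; z up. To be pressed only, never lifted, tipped or shifted.
- extractor_button (a joint): The round push-on button of the control box, m: 0 = out (off), 0.007 = fully in (on). Moves straight down under about 4 N and stays where it is left (no spring).
- button_top (a point): Centre of the top face of the round button (34 mm diameter): x = -12 mm in the box's frame, 54 mm above the bench when out, 47 mm when in (still 4 mm proud of its 46 mm steel collar, 7 mm proud of the box).
- station: Soldering station fixed to the bench, black, 190 (x) x 170 (y) mm: key deck 70 mm high on the -x side, display hump 105 mm high from x = +30 mm to the far end. Origin: centre of its underside; z up. Three white keys stand in a row along y at x = -35 mm.
- wake_key (a joint): Long bar key of the station, m: 0 = up, 0.005 = fully down. Spring key: starts to move at 1.5 N, fully down at 5 N, springs back when let go.
- wake_key_top (a point): Centre of the top face of the long bar key, 60 (y) x 24 (x) mm, at y = +40 mm in the station's frame, 80 mm above the bench when up (10 mm proud of the deck), 75 mm when down.
- square_key_mid (a joint): The middle, square key of the station, m: 0 = up, 0.005 = down; spring key as the bar key. Not to be pressed.
- square_key_mid_top (a point): Centre of the top face of the middle square key, 22 (y) x 24 (x) mm, at y = -22 mm in the station's frame, 80 mm above the bench.
- square_key_end (a joint): The square key at the end of the row, m: 0 = up, 0.005 = down; spring key as the bar key. Not to be pressed.
- square_key_end_top (a point): Centre of the top face of the end square key, 22 (y) x 24 (x) mm, at y = -62 mm in the station's frame, 80 mm above the bench.
- multimeter: Bystander: yellow hand multimeter lying loose on its back, 80 (x) x 150 (y) x 36 high mm, on the -x side of the station. Origin: centre of its underside.
- flux_jar: Bystander: small closed jar standing loose, 40 mm diameter, 50 mm high, on the -x side of the mains block. Origin: centre of its underside.
- solder_reel: Bystander: aluminium-grey reel standing loose on its flange, 52 mm diameter, 44 mm high, on the +x side of the control box. Origin: centre of its underside.
There are look-alikes about, which are no part of the job. Of the things that look like the mains_block, the largest one is meant.

How it is judged:
By the outcome, as a careful person would: the job done as asked, in the order asked, and still so for the second after the job is handed in, with the robot touching nothing.
It also fails if it takes over 46 s, if anything falls off the work surface, if the arm or the gripper's body presses on something with over 40 N, if the wrist force passes 120 N, or if a joint passes its speed limit or range.

## Working session

There is one attempt and no reset: what is moved stays moved. The work goes in short steps, Python scripts to look and compute and a tool call to move; the robot and the scene stay as the last step left them, time stands still between calls to the robot, and variables do not carry over. Pictures are saved under pics/ and viewed, at most 10 in all, crops included, and the job is handed in when it is done.

Besides the shell and the picture viewer there is one more tool, called after "Request:" as a command line: name --argument value ..., lists and objects as JSON in quotes. move_arm: Moves the arm, as the interface text tells. Its arguments: {"type":"object","properties":{"deltas":{"type":"array"}},"required":["deltas"]}

```bash
mkdir -p pics; cat > h.py <<'E'
import numpy as np, cv2
from bench import manip, eyes, job, finder
def world(p):
    d=p["depth"]; v,u=np.mgrid[0:400,0:640]; K=p["K"]
    c=np.stack([(u-K[0,2])/K[0,0]*d,(v-K[1,2])/K[1,1]*d,d],-1)
    w=(c-p["t"])@p["R"]; w[d<=0]=np.nan; return w
E
python3 - <<'E'
from h import *
for n in("top","side"):
    p=eyes.get_image(n); cv2.imwrite(f"pics/{n}0.png",p["img"][...,::-1]); w=world(p)
    np.savez(f"{n}0.npz",w=w,img=p["img"])
    print(n,(-p["R"].T@p["t"]).round(),p["K"][0,0])
    for l in["mains_block","mains_rocker","control_box","extractor_button","station","wake_key","square_key_mid","square_key_end","multimeter","flux_jar","solder_reel"]:
        for r in finder.trace(p,l):
            m=r["mask"]; q=w[m]; q=q[~np.isnan(q[:,0])]
            if len(q): print(l,round(r["confidence"],2),[int(x) for x in r["point"]],m.sum(),np.median(q,0).round(),np.percentile(q,2,0).round(),np.percentile(q,98,0).round())
s=manip.sense();print(s["t"],s["tcp_pos"],s["orientation"],s["opening"])
E
```

```text
top [346.  49. 949.] 379.9630475127057
mains_block 0.77 [183, 233] 2430 [562. 294.  42.] [469. 251.  14.] [666. 340.  59.]
mains_block 0.76 [161, 167] 1374 [601. 465.  31.] [531. 445.   7.] [675. 495.  44.]
mains_block 0.71 [275, 163] 1716 [316. 423.  31.] [248. 389.  -0.] [394. 465.  44.]
mains_rocker 0.74 [171, 158] 167 [571. 474.  40.] [551. 461.  34.] [591. 486.  48.]
mains_rocker 0.55 [198, 232] 317 [523. 290.  55.] [497. 271.  50.] [552. 307.  62.]
mains_rocker 0.46 [292, 162] 211 [283. 420.  40.] [263. 406.  36.] [304. 434.  47.]
mains_rocker 0.37 [216, 452] 297 [ 518. -232.   80.] [ 505. -262.   70.] [ 534. -204.   83.]
control_box 0.82 [204, 344] 1406 [533.   8.  40.] [481. -36.  17.] [590.  49.  54.]
extractor_button 0.69 [163, 351] 430 [640.  12.  43.] [620. -12.  -0.] [669.  36.  47.]
extractor_button 0.54 [207, 345] 166 [525.   3.  53.] [511. -14.  43.] [541.  19.  57.]
station 0.88 [205, 468] 6896 [ 547. -271.   72.] [ 446. -361.   20.] [ 639. -186.  107.]
station 0.35 [202, 347] 1422 [532.   8.  40.] [481. -35.   9.] [589.  50.  54.]
wake_key 0.52 [215, 449] 277 [ 518.
[... 1751 characters left out ...]
7, 379] 2717 [ 545. -244.   70.] [ 448. -359.    7.] [ 641. -182.  108.]
station 0.61 [242, 257] 1589 [547. 308.  41.] [463. 255.   7.] [658. 347.  58.]
wake_key 0.28 [199, 333] 50 [521.   7.  52.] [507.  -6.  47.] [535.  18.  57.]
square_key_mid 0.5 [156, 397] 40 [ 501. -292.   77.] [ 493. -306.   69.] [ 516. -282.   83.]
square_key_end 0.38 [198, 332] 74 [521.   5.  52.] [508. -11.  44.] [542.  19.  57.]
flux_jar 0.46 [259, 296] 237 [415. 256.  41.] [403. 235.   3.] [439. 270.  53.]
solder_reel 0.73 [186, 303] 268 [635.  17.  34.] [617. -32.  -2.] [673.  34.  47.]
1.2 [ 200.06667224 -592.13770234  191.38811651] [6.54806521e-05 9.86764952e-01 1.62157101e-01 1.69714137e-05] 95.11118208207303
```

View pics/top0.png

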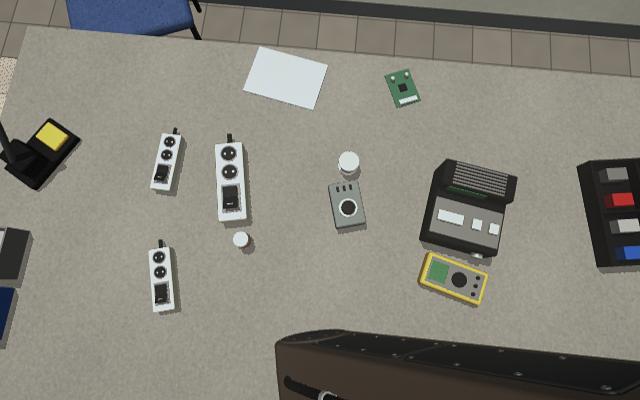

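```bash
python3 - <<'E'
import cv2
a=cv2.imread("pics/top0.png"); cv2.imwrite("pics/crop0.png",cv2.resize(a[130:260,190:290],None,fx=4.5,fy=4.5,interpolation=cv2.INTER_CUBIC))
E
```

```text
(no output)
```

View pics/crop0.png

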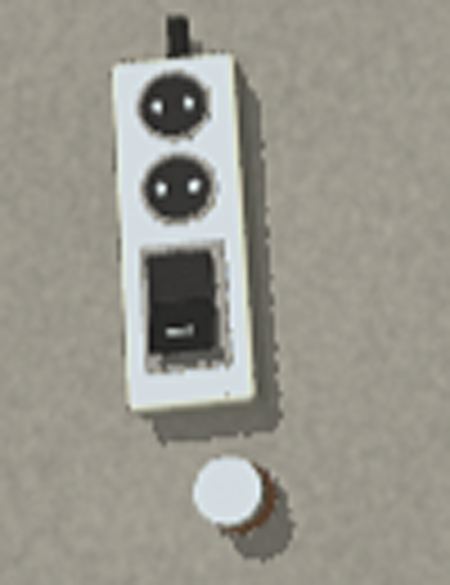

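The picture shows three things that could be taken for the mains block, at (row, col) (183,233), (161,167) and (275,163). I choose (183,233): it is the largest and has the flux jar on its rocker side. The crop confirms this, with the rocker at about (198,232) and its glossy near half raised. The control box button is at (207,347) and the station's bar key at (216,450). The square keys are to its right, at (224,477) and (229,494).

```bash
cat > fit.py <<'E'
from h import *
for n in("top","side"):
    z=np.load(f"{n}0.npz"); w=z["w"]; g=z["img"].astype(int)
    def rect(lo,hi,zl,zh,extra=None):
        m=(w[...,0]>lo[0])&(w[...,0]<hi[0])&(w[...,1]>lo[1])&(w[...,1]<hi[1])&(w[...,2]>zl)&(w[...,2]<zh)
        if extra is not None: m&=extra
        q=w[m]; r=cv2.minAreaRect(q[:,:2].astype(np.float32))
        return m.sum(),np.round(r[0],1),np.round(r[1],1),round(r[2],1),np.mean(q,0).round(1)
    white=g.min(-1)>150; dark=g.max(-1)<80
    print(n,"block",rect((440,235),(700,360),36,70))
    print(" rocker",rect((480,262),(570,320),44,70,dark))
    print(" box",rect((460,-60),(605,70),34,62))
    print(" btn",rect((500,-25),(550,30),50,62))
    print(" station",rect((420,-390),(670,-160),62,120))
    for nm,a,b in(("bar",-275,-190),("mid",-315,-277),("end",-355,-318)): print(" ",nm,rect((480,a),(545,b),75,90,white))
    print(" jar",rect((395,225),(450,275),42,60))
    print(" reel",rect((605,-30),(690,50),38,60)); print(" mm",rect((310,-345),(445,-170),26,50))
E
python3 fit.py
```

```text
top block (np.int64(2202), array([549.2, 295. ]), array([235.6,  70.5]), 11.6, array([562.9, 296.6,  44.2]))
 rocker (np.int64(304), array([522.2, 289.6]), array([54.2, 34.2]), 10.7, array([522.2, 289.2,  55. ]))
 box (np.int64(1341), array([538.1,   7.2]), array([110.6,  75.3]), 15.7, array([536.2,   7.3,  41.6]))
 btn (np.int64(147), array([525.7,   4.9]), array([32.6, 31.3]), 4.6, array([526.2,   3.8,  53.4]))
 station (np.int64(6203), array([ 547.3, -278.3]), array([170.5, 190.7]), 79.8, array([ 547.8, -276. ,   82.8]))
  bar (np.int64(257), array([ 519.4, -233.3]), array([58.6, 23.8]), 80.6, array([ 519.2, -233.3,   79.9]))
  mid (np.int64(92), array([ 508.7, -294.6]), array([20.8, 23.1]), 81.3, array([ 508.2, -293.9,   79.8]))
  end (np.int64(92), array([ 501.3, -333.7]), array([20.8, 23.3]), 81.0, array([ 501.4, -333.3,   80. ]))
 jar (np.int64(194), array([425.4, 250.6]), array([35.8, 34.5]), 69.4, array([425.1, 250.6,  49.6]))
 reel (np.int64(327), array([644.7,  11.4]), array([51.9, 47.8]), 5.2, array([643.9,  11.4,  43.8]))
 mm (np.int64(2270), array([ 400.5, -264.1]), arr
[... 513 characters left out ...]
, -278.6]), array([175.7, 192.5]), 79.7, array([ 549. , -269. ,   81.8]))
  bar (np.int64(63), array([ 518.4, -235.6]), array([58.4, 22. ]), 81.7, array([ 517.9, -233.5,   79.4]))
  mid (np.int64(21), array([ 509.4, -296. ]), array([19.8, 20.5]), 76.4, array([ 507.1, -296. ,   79.1]))
  end (np.int64(20), array([ 501.9, -336.9]), array([18.7, 25. ]), 84.5, array([ 501.6, -336.4,   78.7]))
 jar (np.int64(113), array([423.5, 250.9]), array([35.3, 39.6]), 85.1, array([421.5, 251.3,  48.4]))
 reel (np.int64(130), array([641.5,  10.4]), array([48.6, 51.9]), 81.1, array([640.8,  11.3,  43.1]))
 mm (np.int64(85), array([ 432.4, -233.2]), array([ 30. , 114.3]), 24.3, array([ 418. , -211.3,   34.7]))
```

Request:
move_arm --deltas '[{"delta_pos":[12.6,-9.76,0],"roll":1.28,"fingers":1},{"delta_pos":[12.6,-9.76,0],"roll":1.28,"fingers":1},{"delta_pos":[12.6,-9.76,0],"roll":1.28,"fingers":1},{"delta_pos":[12.6,-9.76,0],"roll":1.28,"fingers":1},{"delta_pos":[12.6,-9.76,0],"roll":1.28,"fingers":1},{"delta_pos":[12.6,-9.76,0],"roll":1.28,"fingers":1},{"delta_pos":[12.6,-9.76,0],"roll":1.28,"fingers":1},{"delta_pos":[12.6,-9.76,0],"roll":1.28,"fingers":1},{"delta_pos":[12.6,-9.76,0],"roll":1.28,"fingers":1},{"delta_pos":[12.6,-9.76,0],"roll":1.28,"fingers":1}]'

```text
t: 2.03
tcp_pos: [421.8, -257.1, 191.6]
orientation: [0.0, 0.995, 0.096, 0.0]
contact_force: [0.0, -0.6, 1.1]
opening: 34.1
finger_force: 0.0
```

```bash
cat > go.py <<'E'
import sys; from h import *
from scipy.spatial.transform import Rotation as T
def go(x,y,z,yaw):
    s=manip.sense(); q=s["orientation"]; R=T.from_quat([q[1],q[2],q[3],q[0]]).as_matrix()
    d=np.array([x,y,z])-s["tcp_pos"]; cy=np.degrees(np.arctan2(R[1,0],R[0,0]))
    print("t",round(s["t"],2),"tcp",s["tcp_pos"].round(1),"yaw",cy.round(1),"open",round(s["opening"],1),"F",np.round(s["contact_force"],1))
    print("delta",(R.T@d/25).round(3),"dist",np.linalg.norm(d).round(),"roll",((cy-yaw)/6).round(2))
if __name__=="__main__": go(*map(float,sys.argv[1:]))
E
python3 go.py 500 90 170 11
```

```text
t 2.03 tcp [ 421.8 -257.1  191.6] yaw 11.1 open 34.1 F [ 0.  -0.6  1.1]
delta [  5.737 -13.024   0.867] dist 356.0 roll 0.01
```

Request:
move_arm --deltas '[{"delta_pos":[5.74,-13.02,0.87],"roll":0,"fingers":1},{"delta_pos":[5.74,-13.02,0.87],"roll":0,"fingers":1},{"delta_pos":[5.74,-13.02,0.87],"roll":0,"fingers":1},{"delta_pos":[5.74,-13.02,0.87],"roll":0,"fingers":1},{"delta_pos":[5.74,-13.02,0.87],"roll":0,"fingers":1},{"delta_pos":[5.74,-13.02,0.87],"roll":0,"fingers":1},{"delta_pos":[5.74,-13.02,0.87],"roll":0,"fingers":1},{"delta_pos":[5.74,-13.02,0.87],"roll":0,"fingers":1},{"delta_pos":[5.74,-13.02,0.87],"roll":0,"fingers":1},{"delta_pos":[5.74,-13.02,0.87],"roll":0,"fingers":1}]'

```text
t: 2.87
tcp_pos: [499.7, 90.5, 169.3]
orientation: [-0.0, 0.995, 0.098, 0.0]
contact_force: [-0.2, 0.1, -0.4]
opening: 0.6
finger_force: 0.0
```

```bash
python3 go.py 502.5 285.5 100 11
```

```text
t 2.87 tcp [499.7  90.5 169.3] yaw 11.2 open 0.6 F [-0.2  0.1 -0.4]
delta [ 1.624 -7.629  2.776] dist 207.0 roll 0.03
```

Request:
move_arm --deltas '[{"delta_pos":[1.62,-7.63,1.0],"roll":0,"fingers":1},{"delta_pos":[1.62,-7.63,1.0],"roll":0,"fingers":1},{"delta_pos":[1.62,-7.63,1.0],"roll":0,"fingers":1},{"delta_pos":[1.62,-7.63,1.5],"roll":0,"fingers":1},{"delta_pos":[1.62,-7.63,2.0],"roll":0,"fingers":1},{"delta_pos":[1.62,-7.63,2.78],"roll":0,"fingers":1},{"delta_pos":[1.62,-7.63,2.78],"roll":0,"fingers":1},{"delta_pos":[1.62,-7.63,2.78],"roll":0,"fingers":1},{"delta_pos":[1.62,-7.63,2.78],"roll":0,"fingers":1}]'

```text
t: 3.62
tcp_pos: [503.2, 280.9, 101.0]
orientation: [-0.0, 0.995, 0.095, 0.0]
contact_force: [0.3, 0.6, 1.0]
opening: 0.5
finger_force: 0.0
```

```bash
python3 - <<'E'
from go import *
go(502.5,285.5,76,11)
for n in("side","top"):
    p=eyes.get_image(n); w=world(p)
    c=p["img"][150:300,180:340] if n=="side" else p["img"][120:260,180:320]
    cv2.imwrite(f"pics/{n}1.png",cv2.resize(c[...,::-1],None,fx=4,fy=4))
E
```

```text
t 3.62 tcp [503.2 280.9 101. ] yaw 10.9 open 0.5 F [0.3 0.6 1. ]
delta [ 0.008 -0.187  1.001] dist 25.0 roll -0.01
```

View pics/side1.png

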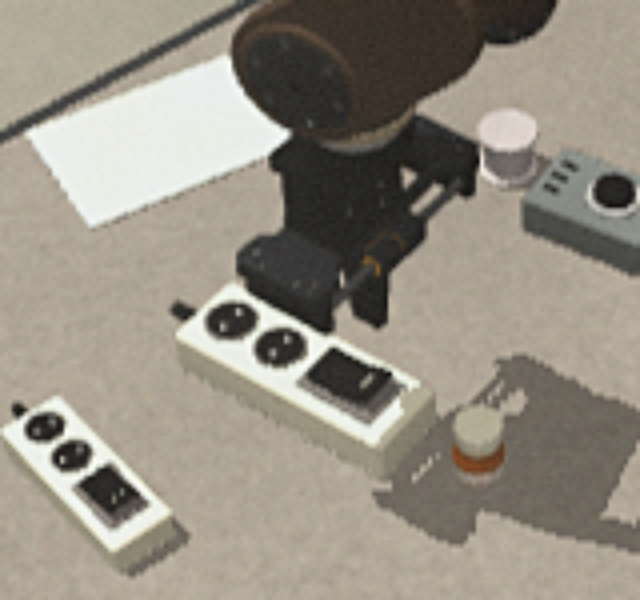

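The side crop shows the gripper above the block, with the fingertips near crop pixels (320–370, 320). The rocker's raised half, with its highlight, is at (375,380). I'll check where the TCP projects.

```bash
python3 - <<'E'
from go import *
go(502.5,285.5,76,11)
for n,o in(("side",(180,150)),("top",(180,120))):
    p=eyes.get_image(n); s=manip.sense()
    for X in(s["tcp_pos"]-[0,0,11],[502.5,285.5,60]):
        c=p["K"]@(p["R"]@np.array(X)+p["t"]); print(n,((c[:2]/c[2]-o)*4).round())
    w=world(p); m=(abs(w[...,0]-503)<45)&(abs(w[...,1]-283)<80)&(w[...,2]>84)&(w[...,2]<115)
    q=w[m]; print(len(q), q.min(0).round(1) if len(q) else 0,q.max(0).round(1) if len(q) else 0)
E
```

```text
t 3.72 tcp [503.5 280.9 101.5] yaw 10.9 open 0.4 F [-0.1 -0.1 -0.3]
delta [-0.005 -0.188  1.019] dist 26.0 roll -0.02
side [368. 350.]
side [366. 381.]
0 0 0
top [194. 327.]
top [199. 338.]
0 0 0
```

View pics/top1.png

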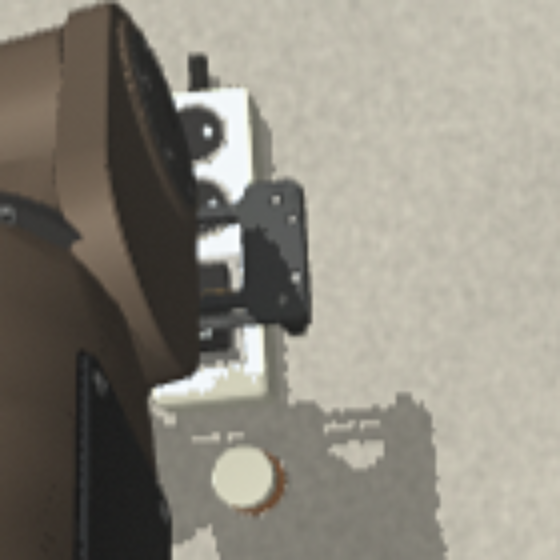

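```bash
python3 - <<'E'
from h import *
p=eyes.get_image("side"); w=world(p); s=manip.sense(); print(s["tcp_pos"].round(1),s["opening"])
for r in range(212,246,3): print(r,[tuple(int(v) if v==v else None for v in w[r,c]) for c in range(258,282,4)])
cv2.imwrite("pics/side2.png",cv2.resize(p["img"][195:260,235:305,::-1],None,fx=8,fy=8,interpolation=cv2.INTER_NEAREST))
E
```

```text
[503.2 281.2 101. ] 0.361226862355752
212 [(487, 331, 243), (476, 327, 248), (467, 320, 249), (469, 306, 238), (474, 289, 222), (466, 282, 223)]
215 [(476, 340, 246), (470, 332, 244), (465, 323, 242), (479, 299, 214), (464, 297, 224), (464, 284, 215)]
218 [(471, 345, 242), (462, 339, 245), (506, 294, 179), (469, 308, 216), (465, 298, 212), (617, 162, -1)]
221 [(464, 351, 241), (455, 345, 243), (468, 323, 217), (492, 291, 176), (487, 281, 172), (608, 169, -3)]
224 [(454, 359, 243), (453, 347, 235), (461, 328, 215), (498, 287, 155), (488, 281, 158), (597, 179, -1)]
227 [(452, 361, 235), (454, 347, 223), (614, 215, -1), (498, 288, 144), (492, 278, 141), (583, 191, 3)]
230 [(460, 356, 213), (450, 352, 219), (605, 223, -2), (503, 285, 125), (489, 282, 134), (577, 197, 0)]
233 [(583, 271, 37), (453, 350, 203), (593, 233, 0), (587, 222, -3), (575, 215, 1), (563, 209, 5)]
236 [(570, 281, 43), (560, 273, 44), (554, 263, 41), (576, 232, 0), (568, 222, -2), (559, 213, -1)]
239 [(560, 289, 43), (545, 285, 52), (539, 276, 50), (539, 261, 38), (562, 227, -8), (546, 224, 3)]
242 [(546, 301, 50), (539, 291, 48), (528, 285, 52), (519, 277, 54), (507, 271, 58), (510, 254, 42)]
245 [(537, 308, 50), (528, 300, 51), (518, 293, 53), (510, 285, 54), (500, 277, 55), (498, 264, 46)]
```

View pics/side2.png

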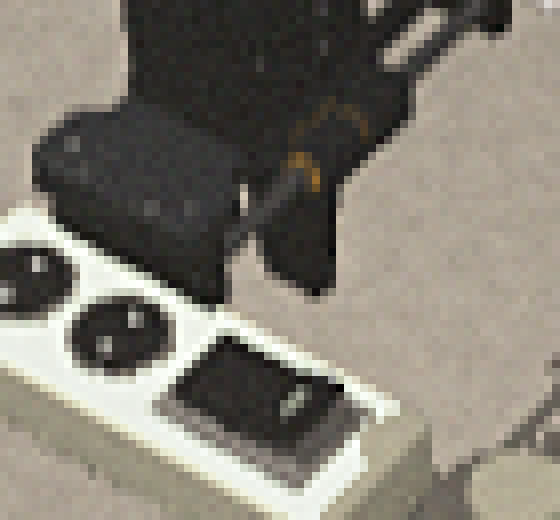

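The depth image puts the fingertip over the raised half in x and y. It looks somewhat higher than the stated 11 mm ahead of the TCP, so I'll descend in small steps and watch the force.

Request:
move_arm --deltas '[{"delta_pos":[0,-0.18,0.3],"roll":0,"fingers":1},{"delta_pos":[0,-0.18,0.6],"roll":0,"fingers":1},{"delta_pos":[0,-0.18,1.0],"roll":0,"fingers":1},{"delta_pos":[0,-0.18,1.0],"roll":0,"fingers":1}]'

```text
t: 4.2
tcp_pos: [500.8, 285.7, 72.7]
orientation: [0.001, 0.995, 0.096, -0.002]
contact_force: [-0.4, -0.2, -0.3]
opening: 0.5
finger_force: 0.0
```

```bash
python3 - <<'E'
from go import *
go(502.5,285.5,70,11)
p=eyes.get_image("side"); cv2.imwrite("pics/side3.png",cv2.resize(p["img"][195:260,235:305,::-1],None,fx=8,fy=8,interpolation=cv2.INTER_NEAREST))
E
```

```text
t 4.2 tcp [500.8 285.7  72.7] yaw 11.0 open 0.5 F [-0.4 -0.2 -0.3]
delta [0.066 0.022 0.108] dist 3.0 roll -0.0
```

View pics/side3.png

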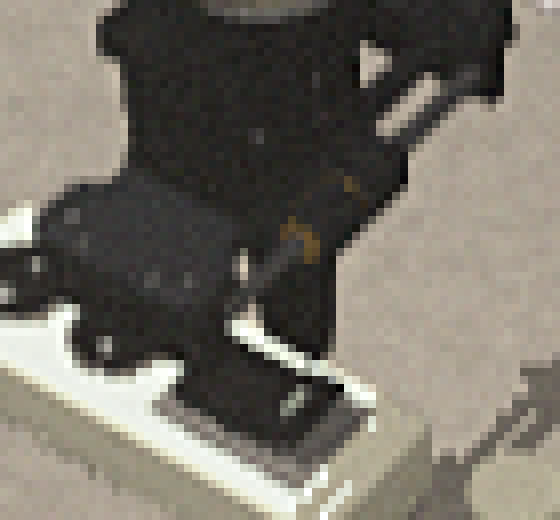

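The image shows the tip just above the far edge of the raised half, at (320,355), and not yet touching. I'll continue down.

Request:
move_arm --deltas '[{"delta_pos":[0,0,0.08],"roll":0,"fingers":1},{"delta_pos":[0,0,0.16],"roll":0,"fingers":1},{"delta_pos":[0,0,0.24],"roll":0,"fingers":1},{"delta_pos":[0,0,0.24],"roll":0,"fingers":1},{"delta_pos":[0,0,0.24],"roll":0,"fingers":1}]'

```text
t: 4.67
tcp_pos: [501.8, 286.1, 69.1]
orientation: [0.0, 0.995, 0.096, 0.0]
contact_force: [1.6, -0.4, -0.4]
opening: 0.6
finger_force: 0.0
```

Request:
move_arm --deltas '[{"delta_pos":[0,0,0.06],"roll":0,"fingers":1},{"delta_pos":[0,0,0.12],"roll":0,"fingers":1},{"delta_pos":[0,0,0.12],"roll":0,"fingers":1},{"delta_pos":[0,0,0.12],"roll":0,"fingers":1}]'

```text
t: 5.0
tcp_pos: [501.8, 286.1, 66.0]
orientation: [0.0, 0.995, 0.096, -0.0]
contact_force: [-0.2, -0.6, -1.0]
opening: 0.4
finger_force: 0.0
```

```bash
python3 - <<'E'
from go import *
go(502.5,285.5,64,11)
p=eyes.get_image("side"); cv2.imwrite("pics/side4.png",cv2.resize(p["img"][195:260,235:305,::-1],None,fx=8,fy=8,interpolation=cv2.INTER_NEAREST))
w=world(p)
for r in range(232,252,2): print(r,[tuple(int(v) if v==v else None for v in w[r,c]) for c in range(262,282,3)])
E
```

```text
t 5.0 tcp [501.8 286.1  66. ] yaw 11.0 open 0.4 F [-0.2 -0.6 -1. ]
delta [0.025 0.029 0.079] dist 2.0 roll -0.0
232 [(453, 350, 207), (465, 331, 183), (461, 324, 181), (487, 294, 137), (490, 282, 125), (574, 204, -2), (567, 197, -1)]
234 [(450, 352, 203), (461, 334, 180), (501, 295, 117), (491, 292, 123), (488, 284, 119), (565, 211, 1), (559, 204, 0)]
236 [(450, 353, 196), (558, 264, 38), (502, 295, 108), (491, 293, 115), (486, 285, 113), (560, 216, -1), (553, 210, 0)]
238 [(450, 354, 189), (541, 277, 53), (507, 292, 93), (492, 292, 105), (488, 285, 103), (555, 221, -1), (549, 213, -3)]
240 [(452, 353, 179), (534, 283, 55), (532, 274, 49), (498, 288, 89), (486, 287, 97), (546, 228, 1), (540, 221, 1)]
242 [(450, 355, 174), (532, 285, 50), (524, 280, 52), (516, 275, 54), (486, 287, 89), (511, 257, 43), (533, 227, 2)]
244 [(531, 298, 51), (524, 291, 52), (518, 285, 52), (505, 284, 62), (500, 277, 60), (495, 270, 59), (500, 254, 42)]
246 [(525, 303, 51), (513, 300, 59), (509, 293, 57), (505, 284, 53), (491, 284, 64), (499, 267, 44), (496, 258, 40)]
248 [(519, 307, 51), (510, 303, 55), (500, 300, 61), (495, 293, 60), (500, 278, 42), (495, 271, 42), (490, 263, 39)]
250 [(519, 308, 43), (513, 302, 42), (499, 301, 54), (490, 298, 59), (494, 283, 43), (486, 278, 46), (484, 269, 40)]
```

View pics/side4.png

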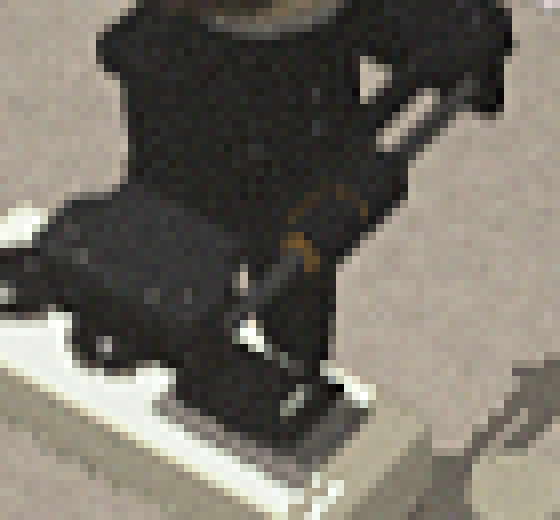

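The fingertip is visible down to about z≈85–89 while the TCP reads 66, so the true tips are roughly 20 mm above the stated place. There is still no contact. I'll keep descending by force.

Request:
move_arm --deltas '[{"delta_pos":[0,0,0.12],"roll":0,"fingers":1},{"delta_pos":[0,0,0.24],"roll":0,"fingers":1},{"delta_pos":[0,0,0.36],"roll":0,"fingers":1},{"delta_pos":[0,0,0.36],"roll":0,"fingers":1},{"delta_pos":[0,0,0.36],"roll":0,"fingers":1}]'

```text
t: 5.47
tcp_pos: [501.6, 286.1, 56.7]
orientation: [0.0, 0.995, 0.096, -0.0]
contact_force: [-0.3, -1.0, -0.2]
opening: 0.5
finger_force: 0.0
```

```bash
cat > tip.py <<'E'
from go import *
import sys
go(502.5,285.5,64,11)
p=eyes.get_image("side"); w=world(p); s=manip.sense()["tcp_pos"]
d=w-s
m=(abs(d[...,0])<22)&(abs(d[...,1])<22)&(p["img"].max(-1)<70)&(d[...,2]<120)&(d[...,2]>-15)
for r in np.where(m.any(1))[0][-12:]: print(r,w[r][m[r]].mean(0).round(0),m[r].sum(),np.where(m[r])[0][[0,-1]])
E
python3 tip.py
```

```text
t 5.47 tcp [501.6 286.1  56.7] yaw 11.0 open 0.5 F [-0.3 -1.  -0.2]
delta [ 0.029  0.029 -0.292] dist 7.0 roll -0.0
239 [493. 289.  99.] 9 [268 276]
240 [494. 290.  94.] 8 [268 275]
241 [494. 289.  89.] 7 [269 275]
242 [503. 284.  73.] 8 [268 275]
243 [506. 278.  61.] 8 [268 277]
244 [506. 281.  59.] 8 [267 277]
245 [510. 287.  56.] 10 [264 276]
246 [507. 290.  56.] 10 [264 275]
247 [508. 295.  55.] 12 [262 274]
248 [504. 298.  56.] 11 [263 273]
249 [498. 299.  58.] 7 [266 272]
250 [493. 299.  58.] 3 [269 271]
```

Request:
move_arm --deltas '[{"delta_pos":[0,0,0.08],"roll":0,"fingers":1},{"delta_pos":[0,0,0.16],"roll":0,"fingers":1},{"delta_pos":[0,0,0.24],"roll":0,"fingers":1},{"delta_pos":[0,0,0.24],"roll":0,"fingers":1}]'

```text
t: 5.85
tcp_pos: [501.6, 286.0, 50.6]
orientation: [0.0, 0.995, 0.096, -0.0]
contact_force: [-0.7, -0.4, 0.5]
opening: 0.5
finger_force: 0.0
```

Request:
move_arm --deltas '[{"delta_pos":[0,0,0.06],"roll":0,"fingers":1},{"delta_pos":[0,0,0.12],"roll":0,"fingers":1},{"delta_pos":[0,0,0.16],"roll":0,"fingers":1},{"delta_pos":[0,0,0.16],"roll":0,"fingers":1}]'

```text
t: 6.18
tcp_pos: [501.7, 286.1, 46.8]
orientation: [0.0, 0.995, 0.096, -0.0]
contact_force: [-0.1, -0.2, -0.5]
opening: 0.4
finger_force: 0.0
```

```bash
sed -i 's/^p=eyes.*$/&\ncv2.imwrite("pics\/t.png",cv2.resize(p["img"][195:260,235:305,::-1],None,fx=8,fy=8,interpolation=cv2.INTER_NEAREST))/' tip.py; python3 tip.py; cp pics/t.png pics/t1.png
```

```text
t 6.18 tcp [501.7 286.1  46.8] yaw 11.0 open 0.4 F [-0.1 -0.2 -0.5]
delta [ 0.027  0.029 -0.688] dist 17.0 roll -0.0
239 [495. 290.  97.] 10 [267 276]
240 [493. 290.  95.] 9 [268 276]
241 [493. 289.  90.] 9 [268 276]
242 [495. 289.  83.] 9 [268 276]
243 [500. 285.  72.] 11 [267 277]
244 [502. 286.  66.] 11 [264 277]
245 [506. 289.  61.] 11 [264 276]
246 [507. 290.  56.] 10 [264 275]
247 [505. 293.  57.] 11 [264 274]
248 [505. 298.  56.] 10 [263 273]
249 [499. 298.  57.] 7 [266 272]
250 [495. 298.  55.] 3 [269 271]
```

View pics/t1.png

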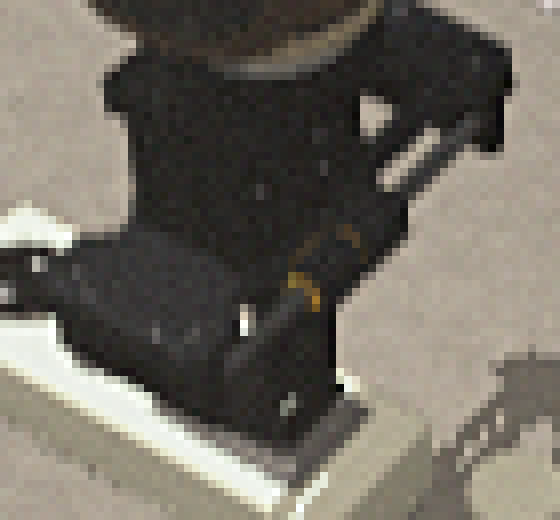

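The crop shows dark finger on dark rocker around (320,400), so I can't judge contact from it. I'll check the per-pixel depth.

```bash
python3 - <<'E'
from h import *
D=[];I=[]
for k in range(4):
    p=eyes.get_image("side"); w=world(p); D.append(w)
w=np.nanmedian(D,0); print("z"); 
for r in range(234,254): print(r,[int(v) if v==v else -9 for v in w[r,260:284,2]])
z0=np.load("side0.npz")["w"]
print("z before")
for r in range(238,254): print(r,[int(v) if v==v else -9 for v in z0[r,260:284,2]])
s=manip.sense(); print(s["joint_pos"].round(4), s["tcp_pos"],s["t"])
E
```

```text
z
234 [190, 188, 188, 189, 190, 0, 114, 117, 165, 164, 165, 163, 127, 150, 154, 155, 112, -2, 0, 1, 1, 0, 0, -1]
235 [189, 190, 189, 190, 189, 39, -2, 164, 164, 166, 164, 125, 123, 119, 116, 109, 104, 0, 1, 0, 0, -2, -3, 0]
236 [190, 191, 190, 188, 190, 42, 165, 166, 165, 163, 116, 118, 120, 114, 114, 108, 104, 0, -1, 0, 0, -2, -4, -2]
237 [189, 190, 190, 186, 183, 164, 164, 162, 162, 106, 110, 112, 115, 112, 108, 103, 98, 0, 0, 1, 0, -2, 0, 1]
238 [190, 189, 188, 185, 180, 164, 165, 162, 99, 100, 104, 106, 110, 108, 105, 100, 96, -1, -2, -1, 0, 0, 0, 0]
239 [189, 188, 184, 182, 165, 164, 166, 90, 93, 96, 99, 105, 105, 105, 100, 95, 93, -2, 0, 0, -1, -1, 0, 2]
240 [186, 184, 181, 163, 162, 161, 50, 52, 89, 90, 95, 98, 100, 101, 96, 91, 87, -1, -1, -1, -1, 0, 0, -1]
241 [184, 179, 175, 163, 162, 53, 52, 51, 82, 86, 88, 93, 95, 95, 92, 89, 83, 0, 0, 0, -4, 0, -2, 0]
242 [180, 176, 172, 161, 50, 51, 53, 54, 76, 79, 85, 86, 89, 90, 88, 78, 79, 40, 39, -1, 0, 0, 0, 0]
243 [179, 173, 171, 53, 52, 53, 50, 53, 50, 68, 74, 81, 85, 88, 83, 76, 75, 59, 44, 40, 38, -2, 0, 0]
244 [175, 168, 166, 
[... 2025 characters left out ...]
, 56, 57, 57, 58, 57, 58, 60, 55, 39, 40, 46, 42, 43, 43, 43, 39, 43, 38]
249 [43, 42, 43, 42, 49, 48, 54, 58, 56, 57, 57, 58, 59, 38, 43, 44, 44, 45, 44, 41, 42, 42, 38, 37]
250 [43, 44, 40, 41, 40, 42, 47, 52, 53, 57, 63, 58, 42, 43, 38, 41, 41, 41, 41, 42, 41, 36, 40, 41]
251 [42, 37, 42, 39, 39, 46, 42, 42, 46, 43, 42, 42, 46, 42, 44, 41, 45, 41, 41, 41, 42, 44, 43, 41]
252 [40, 41, 45, 38, 39, 44, 41, 42, 44, 43, 41, 43, 42, 46, 48, 40, 40, 41, 42, 42, 40, 39, 44, 39]
253 [40, 41, 36, 40, 38, 38, 48, 40, 45, 43, 40, 45, 46, 44, 39, 39, 43, 38, 41, 45, 38, 38, 40, 42]
[ 4.0390e-01  6.0610e-01  1.8126e+00 -1.0000e-04  7.2280e-01  1.7831e+00] [501.81859254 286.13951694  47.10851515] 6.4333
```

The fingertip is actually at z≈69, about 22 mm above the TCP reading. The rocker is untouched and still raised. I'll measure the tip's true x and y from the same depth.

```bash
python3 - <<'E'
from h import *
w=np.nanmedian([world(eyes.get_image("side")) for _ in range(5)],0)
s=manip.sense()["tcp_pos"]; a=np.radians(11)
q=w[236:247,266:278].reshape(-1,3); q=q[(q[:,2]>66)&(q[:,2]<112)&(q[:,0]<520)&(q[:,1]<310)]
d=q-s; X=d[:,0]*np.cos(a)+d[:,1]*np.sin(a); Y=-d[:,0]*np.sin(a)+d[:,1]*np.cos(a)
for k in np.argsort(-d[:,2])[::1]: print((X[k].round(1),Y[k].round(1),d[k,2].round(1)),end=" ")
E
```

```text
(np.float64(-8.6), np.float64(8.8), np.float64(64.2)) (np.float64(-13.2), np.float64(10.1), np.float64(64.1)) (np.float64(-14.3), np.float64(2.5), np.float64(62.0)) (np.float64(-2.6), np.float64(10.5), np.float64(61.9)) (np.float64(-4.8), np.float64(8.8), np.float64(61.7)) (np.float64(-14.1), np.float64(6.9), np.float64(61.7)) (np.float64(-14.0), np.float64(-2.5), np.float64(61.4)) (np.float64(-12.9), np.float64(10.1), np.float64(59.7)) (np.float64(-8.2), np.float64(8.6), np.float64(59.5)) (np.float64(-14.3), np.float64(-1.8), np.float64(58.0)) (np.float64(-14.0), np.float64(7.0), np.float64(57.5)) (np.float64(-4.4), np.float64(8.6), np.float64(57.0)) (np.float64(-13.7), np.float64(-7.2), np.float64(56.9)) (np.float64(-13.5), np.float64(1.8), np.float64(56.5)) (np.float64(-8.7), np.float64(9.5), np.float64(56.3)) (np.float64(-14.8), np.float64(-1.0), np.float64(54.7)) (np.float64(-5.2), np.float64(9.9), np.float64(54.4)) (np.float64(-14.6), np.float64(-5.8), np.float64(54.4)) (np.float64(-0.5), np.float64(8.5), np.float64(54.3)) (np.float64(-14.1), np.float64(2.9), np.float64(53.6)) 
[... 2137 characters left out ...]
64(-12.8), np.float64(-1.7), np.float64(30.9)) (np.float64(-14.5), np.float64(5.3), np.float64(29.9)) (np.float64(-6.6), np.float64(4.7), np.float64(28.5)) (np.float64(0.8), np.float64(4.7), np.float64(28.0)) (np.float64(-13.5), np.float64(-5.3), np.float64(28.0)) (np.float64(-12.9), np.float64(-1.3), np.float64(27.0)) (np.float64(-10.3), np.float64(4.8), np.float64(26.6)) (np.float64(8.8), np.float64(3.9), np.float64(26.4)) (np.float64(4.7), np.float64(4.6), np.float64(25.3)) (np.float64(-13.4), np.float64(4.4), np.float64(23.9)) (np.float64(-13.4), np.float64(-5.0), np.float64(23.7)) (np.float64(-1.4), np.float64(3.2), np.float64(23.6)) (np.float64(-5.6), np.float64(3.9), np.float64(22.6))
```

The finger spans tool x −13.5 to about +8 and is centred in y. I'll shift x by +3 mm and carry on down. I expect contact at TCP z≈40 and the rocker fully on at about 31.

Request:
move_arm --deltas '[{"delta_pos":[0.12,0,0],"roll":0,"fingers":1},{"delta_pos":[0.12,0,0.1],"roll":0,"fingers":1},{"delta_pos":[0.12,0,0.2],"roll":0,"fingers":1},{"delta_pos":[0.12,0,0.28],"roll":0,"fingers":1},{"delta_pos":[0.12,0,0.28],"roll":0,"fingers":1},{"delta_pos":[0.12,0,0.28],"roll":0,"fingers":1}]'

```text
t: 7.18
tcp_pos: [504.6, 286.6, 39.8]
orientation: [0.0, 0.995, 0.096, -0.0]
contact_force: [0.7, 0.5, 0.3]
opening: 0.2
finger_force: 0.0
```

Request:
move_arm --deltas '[{"delta_pos":[0,0,0.06],"roll":0,"fingers":1},{"delta_pos":[0,0,0.12],"roll":0,"fingers":1},{"delta_pos":[0,0,0.12],"roll":0,"fingers":1}]'

```text
t: 7.43
tcp_pos: [504.5, 286.7, 36.9]
orientation: [0.0, 0.995, 0.096, -0.0]
contact_force: [-0.4, -0.0, 1.3]
opening: 0.5
finger_force: 0.7
```

Request:
move_arm --deltas '[{"delta_pos":[0,0,0.06],"roll":0,"fingers":1},{"delta_pos":[0,0,0.12],"roll":0,"fingers":1},{"delta_pos":[0,0,0.12],"roll":0,"fingers":1}]'

```text
t: 7.68
tcp_pos: [504.4, 286.6, 33.7]
orientation: [0.0, 0.995, 0.096, -0.0]
contact_force: [-0.9, 0.8, 1.9]
opening: 0.5
finger_force: 0.7
```

Request:
move_arm --deltas '[{"delta_pos":[0,0,0.06],"roll":0,"fingers":1},{"delta_pos":[0,0,0.1],"roll":0,"fingers":1},{"delta_pos":[0,0,0.1],"roll":0,"fingers":1}]'

```text
t: 7.93
tcp_pos: [504.7, 286.6, 31.3]
orientation: [0.0, 0.995, 0.096, -0.0]
contact_force: [-0.9, 0.6, 1.2]
opening: 0.5
finger_force: 0.4
```

Contact is light and the rocker is moving. I'll continue to the hard stop.

Request:
move_arm --deltas '[{"delta_pos":[0,0,0.06],"roll":0,"fingers":1},{"delta_pos":[0,0,0.08],"roll":0,"fingers":1},{"delta_pos":[0,0,0.08],"roll":0,"fingers":1}]'

```text
t: 8.18
tcp_pos: [504.8, 286.7, 29.9]
orientation: [0.0, 0.995, 0.096, 0.0]
contact_force: [-3.6, -1.2, 7.5]
opening: 0.1
finger_force: 3.8
```

Request:
move_arm --deltas '[{"delta_pos":[0,0,0.04],"roll":0,"fingers":1},{"delta_pos":[0,0,0.06],"roll":0,"fingers":1},{"delta_pos":[0,0,0.06],"roll":0,"fingers":1}]'

```text
t: 8.43
tcp_pos: [504.9, 286.8, 29.8]
orientation: [-0.0, 0.995, 0.096, 0.001]
contact_force: [-7.7, -4.0, 23.4]
opening: 0.5
finger_force: 11.6
```

Hard stop at 23 N. With the rocker face at 53 mm, the tip is at TCP + 23 mm. I'll lift, move towards the button and check the rocker.

Request:
move_arm --deltas '[{"delta_pos":[0,0,-0.5],"roll":0,"fingers":1},{"delta_pos":[0,0,-1.5],"roll":0,"fingers":1},{"delta_pos":[0,0,-2.8],"roll":0,"fingers":1},{"delta_pos":[0,0,-2.8],"roll":0,"fingers":1},{"delta_pos":[0,4,-2.8],"roll":0,"fingers":1},{"delta_pos":[0,7,-2.8],"roll":0,"fingers":1},{"delta_pos":[0,7,-2.8],"roll":0,"fingers":1},{"delta_pos":[0,7,-2.8],"roll":0,"fingers":1},{"delta_pos":[0,7,-2.8],"roll":0,"fingers":1}]'

```text
t: 9.18
tcp_pos: [539.3, 110.2, 97.8]
orientation: [0.0, 0.996, 0.094, 0.001]
contact_force: [-0.3, 0.0, -0.8]
opening: 0.0
finger_force: 0.0
```

```bash
python3 - <<'E'
from go import *
a=np.radians(11)
for n in("side","top"):
    P=[eyes.get_image(n) for _ in range(3)]; w=np.nanmedian([world(p) for p in P],0); w0=np.load(n+"0.npz")["w"]
    for nm,v in(("before",w0),("now",w)):
        d=v-[522,289.5,0]; X=d[...,0]*np.cos(a)+d[...,1]*np.sin(a); Y=-d[...,0]*np.sin(a)+d[...,1]*np.cos(a)
        o=[]
        for x in range(-26,27,6):
            m=(abs(X-x)<3)&(abs(Y)<13)&(v[...,2]>45)&(v[...,2]<75); o.append(np.round(np.median(v[...,2][m]),1) if m.any() else None)
        print(n,nm,o)
d=[]
go(523.5+3,4.3,85-11+0,15.5)
E
```

```text
side before [np.float64(58.6), np.float64(58.7), np.float64(56.5), np.float64(54.9), np.float64(52.1), np.float64(51.1), np.float64(53.5), np.float64(53.1), np.float64(52.5)]
side now [np.float64(51.1), np.float64(52.0), np.float64(53.0), np.float64(51.4), np.float64(51.8), np.float64(54.1), np.float64(56.5), np.float64(58.8), np.float64(60.9)]
top before [np.float64(59.2), np.float64(59.4), np.float64(57.7), np.float64(56.1), np.float64(53.8), np.float64(52.9), np.float64(53.2), np.float64(53.1), np.float64(53.8)]
top now [None, None, None, None, None, None, np.float64(56.3), np.float64(58.1), np.float64(60.6)]
t 9.48 tcp [537.9 116.2  97.9] yaw 11.1 open 0.9 F [ 0.4  0.3 -0.3]
delta [-1.307  4.304  0.957] dist 115.0 roll -0.74
```

The rocker is on: the −x half is level at about 52 and the other half is raised to about 60. Next is the button, at about (526.2, 4.2). With the finger offset, the TCP goes to (529.2, 4.8).

Request:
move_arm --deltas '[{"delta_pos":[-1.2,4.3,0],"roll":0,"fingers":1},{"delta_pos":[-1.2,4.3,0],"roll":0,"fingers":1},{"delta_pos":[-1.2,4.3,0],"roll":0,"fingers":1},{"delta_pos":[-1.2,4.3,1],"roll":0,"fingers":1},{"delta_pos":[-1.2,4.3,2.1],"roll":0,"fingers":1},{"delta_pos":[-1.2,4.3,2.1],"roll":0,"fingers":1},{"delta_pos":[-1.2,4.3,2.1],"roll":0,"fingers":1},{"delta_pos":[-1.2,4.3,2.1],"roll":0,"fingers":1},{"delta_pos":[-1.2,4.3,2.1],"roll":0,"fingers":1}]'

```text
t: 10.23
tcp_pos: [529.8, 4.3, 46.9]
orientation: [0.0, 0.995, 0.096, 0.001]
contact_force: [-0.3, -0.6, 0.2]
opening: 0.4
finger_force: 0.0
```

```bash
python3 - <<'E'
from go import *
go(529.2,4.8,34,11)
w=np.nanmedian([world(eyes.get_image("side")) for _ in range(4)],0); s=manip.sense()["tcp_pos"]; a=np.radians(11)
d=w-s; X=d[...,0]*np.cos(a)+d[...,1]*np.sin(a); Y=-d[...,0]*np.sin(a)+d[...,1]*np.cos(a); Z=d[...,2]
for lo in(18,22,26,32,38,44):
    m=(abs(X)<20)&(abs(Y)<18)&(Z>lo)&(Z<lo+6); print(lo,m.sum(),X[m].min().round(1) if m.any() else 0,X[m].max().round(1) if m.any() else 0,Y[m].min().round(1) if m.any() else 0,Y[m].max().round(1) if m.any() else 0)
v=w; m=(abs(v[...,0]-538)<70)&(abs(v[...,1]-7)<55)&(v[...,2]>36)&(v[...,2]<46); print("box",v[m].mean(0).round(1))
E
```

```text
t 10.23 tcp [529.8   4.3  46.9] yaw 11.1 open 0.4 F [-0.3 -0.6  0.2]
delta [-0.023 -0.024  0.514] dist 13.0 roll 0.01
18 2 -13.2 0.7 -5.5 2.7
22 6 -13.2 3.7 -5.5 5.1
26 6 -14.9 3.7 -3.6 4.8
32 9 -13.6 1.3 -4.2 10.1
38 9 -14.0 2.3 -3.5 9.3
44 8 -14.7 2.2 -1.4 8.8
box [528.6  12.7  39.5]
```

Request:
move_arm --deltas '[{"delta_pos":[0,0,0.2],"roll":0,"fingers":1},{"delta_pos":[0,0,0.4],"roll":0,"fingers":1},{"delta_pos":[0,0,0.56],"roll":0,"fingers":1},{"delta_pos":[0,0,0.56],"roll":0,"fingers":1},{"delta_pos":[0,0,0.56],"roll":0,"fingers":1}]'

```text
t: 10.85
tcp_pos: [528.9, 3.6, 31.1]
orientation: [-0.0, 0.995, 0.096, -0.0]
contact_force: [0.1, 0.6, 0.4]
opening: 0.8
finger_force: 0.0
```

Request:
move_arm --deltas '[{"delta_pos":[0,0,0.06],"roll":0,"fingers":1},{"delta_pos":[0,0,0.12],"roll":0,"fingers":1},{"delta_pos":[0,0,0.12],"roll":0,"fingers":1}]'

```text
t: 11.1
tcp_pos: [529.1, 3.6, 28.5]
orientation: [0.0, 0.995, 0.096, 0.0]
contact_force: [-0.3, -0.3, 0.2]
opening: 0.3
finger_force: 0.0
```

Request:
move_arm --deltas '[{"delta_pos":[0,0,0.06],"roll":0,"fingers":1},{"delta_pos":[0,0,0.12],"roll":0,"fingers":1},{"delta_pos":[0,0,0.12],"roll":0,"fingers":1}]'

```text
t: 11.35
tcp_pos: [529.1, 3.6, 25.4]
orientation: [0.0, 0.995, 0.096, 0.0]
contact_force: [-1.1, 0.3, 0.2]
opening: 0.1
finger_force: 0.0
```

Request:
move_arm --deltas '[{"delta_pos":[0,0,0.04],"roll":0,"fingers":1},{"delta_pos":[0,0,0.08],"roll":0,"fingers":1},{"delta_pos":[0,0,0.08],"roll":0,"fingers":1}]'

```text
t: 11.6
tcp_pos: [529.2, 3.6, 23.9]
orientation: [0.0, 0.995, 0.096, 0.0]
contact_force: [-2.1, -0.1, 7.4]
opening: 0.4
finger_force: 4.0
```

```bash
python3 - <<'E'
from h import *
w=np.nanmedian([world(eyes.get_image("side")) for _ in range(4)],0); s=manip.sense(); print(s["tcp_pos"].round(1),s["contact_force"].round(1))
p=eyes.get_image("side"); c=p["K"]@(p["R"]@np.array([526,4,54])+p["t"]); u,v=(c[:2]/c[2]).astype(int); print(u,v)
z0=np.load("side0.npz")["w"]
for r in range(v-9,v+8): print(r,w[r,u-9:u+10,2].astype(int),z0[r,u-9:u+10,2].astype(int) if 1 else 0)
E
```

```text
[529.2   3.6  23.9] [-2.  -0.5  7.8]
332 196
187 [164 167 166 165 165 166 167 166 162 145 139 141 138  99 127 130  -3   0
   0] [-6  2  4 -1  2  0  1  0  0  1 -1 -3 -1 -3  2  0  0  0 -4]
188 [165 167 165 166 168 166 168 164 160 141 140 139  98  95  89  -1   0  -1
  -1] [38 34  0 -1 -4  0  0  4  0  0  0 -4 -2 -1  1 -2 -6  2  0]
189 [166 167 166 167 165 166 166 159 141 142 137  98  96  91  85  -2  -3   0
  -3] [36 41 37 35  0  3 -5  2 -1  1 -2  0  0 -7  3  0 -1 -2 -1]
190 [162 165 164 165 168 165 159 142 141 139  96  95  90  87  80   0  -1  -2
  -3] [36 40 36 42 42 37 37  5 -5 -2 -5 -2 -3 -2  4 -1 -3  5  3]
191 [158 159 161 161 163 160 155 139 138  89  89  90  87  82   0  -1  -1   0
  -2] [43 36 39 36 43 36 41 41 40 -2 -5  1  0  0 -5  1  0 -2  0]
192 [150 153 157 159 158 153 152 137  79  83  84  86  80  77   0  -2   0  -1
   0] [41 43 40 37 36 37 41 37 37 40 40 37  0  0 -1 -3  1  2 -3]
193 [140 149 151 152 152 151 147  74  75  80  79  82  79  73  39  -1   0  -1
   0] [38 39 41 39 38 37 41 39 41 38 39 38 38 36 39 -3  2  0  0]
194 [136 139 141 150 151 145 145  67  72  70  73  77  72  68 
[... 966 characters left out ...]
         43                   40                   37
                   35                   44                   38
                   45                   45                   46
                   48                   49                   48
                   50 -9223372036854775808                   43
                   47                   42                   32
                   38]
202 [40 40 36 40 40 42 42 42 43 44 44 42 42 43 40 42 40 41 39] [39 40 36 39 37 45 44 41 42 44 46 42 44 47 40 39 43 40 38]
203 [42 40 37 38 38 41 42 40 41 39 42 43 42 40 41 38 38 40 37] [37 42 36 42 39 38 43 45 40 41 43 42 43 42 42 38 42 38 40]<stdin>:5: RuntimeWarning: invalid value encountered in cast
```

Request:
move_arm --deltas '[{"delta_pos":[0,0,0.03],"roll":0,"fingers":1},{"delta_pos":[0,0,0.03],"roll":0,"fingers":1}]'

```text
t: 12.02
tcp_pos: [529.2, 3.6, 23.8]
orientation: [0.0, 0.995, 0.096, 0.0]
contact_force: [-4.4, -0.1, 17.3]
opening: 0.2
finger_force: 8.8
```

The button is bottomed (17 N, stopped). I'll lift straight up and go towards the station.

Request:
move_arm --deltas '[{"delta_pos":[0,0,-0.4],"roll":0,"fingers":1},{"delta_pos":[0,0,-1.4],"roll":0,"fingers":1},{"delta_pos":[0,0,-3],"roll":0,"fingers":1},{"delta_pos":[0,0,-4.4],"roll":0,"fingers":1},{"delta_pos":[0,0,-4.4],"roll":1,"fingers":1},{"delta_pos":[0,3,-4.4],"roll":2,"fingers":1},{"delta_pos":[0,5,-4.4],"roll":3,"fingers":1},{"delta_pos":[0,5,-4.4],"roll":3.5,"fingers":1},{"delta_pos":[0,5,-4.4],"roll":3.5,"fingers":1},{"delta_pos":[0,5,-4.4],"roll":3.5,"fingers":1}]'

```text
t: 12.85
tcp_pos: [552.9, -120.9, 132.6]
orientation: [-0.0, 0.996, -0.089, -0.0]
contact_force: [-0.4, 0.5, -0.3]
opening: 0.5
finger_force: 0.0
```

```bash
python3 - <<'E'
from go import *
for n in("top","side"):
    w=np.nanmedian([world(eyes.get_image(n)) for _ in range(3)],0); w0=np.load(n+"0.npz")["w"]
    for v in(w0,w):
        m=np.hypot(v[...,0]-526.2,v[...,1]-4.2)<12; b=(v[...,0]>460)&(v[...,0]<605)&(v[...,1]>-60)&(v[...,1]<70)&(v[...,2]>34)&(v[...,2]<62)
        r=cv2.minAreaRect(v[b][:,:2].astype(np.float32))
        print(n,"btn z",np.nanmedian(v[...,2][m]).round(1),m.sum(),"box",b.sum(),np.round(r[0],1),round(r[2],1))
go(522.3,-233.8,125,-10)
E
```

```text
top btn z 53.4 79 box 1341 [538.1   7.2] 15.7
top btn z 47.2 76 box 1345 [537.9   7.1] 15.8
side btn z 53.4 31 box 535 [535.    7.9] 12.8
side btn z 46.5 30 box 546 [534.5   6.5] 15.9
t 13.15 tcp [ 552.9 -118.   132.9] yaw -9.9 open 0.5 F [ 0.7 -0.3 -0.3]
delta [-0.407  4.774  0.318] dist 120.0 roll 0.01
```

The button is in (47 mm) and the box is unmoved. Now the bar key.

Request:
move_arm --deltas '[{"delta_pos":[-0.41,4.77,0.3],"roll":0,"fingers":1},{"delta_pos":[-0.41,4.77,0.3],"roll":0,"fingers":1},{"delta_pos":[-0.41,4.77,0.3],"roll":0,"fingers":1},{"delta_pos":[-0.41,4.77,0.3],"roll":0,"fingers":1},{"delta_pos":[-0.41,4.77,0.3],"roll":0,"fingers":1},{"delta_pos":[-0.41,4.77,1.2],"roll":0,"fingers":1},{"delta_pos":[-0.41,4.77,2.2],"roll":0,"fingers":1},{"delta_pos":[-0.41,4.77,2.2],"roll":0,"fingers":1},{"delta_pos":[-0.41,4.77,2.2],"roll":0,"fingers":1}]'

```text
t: 13.9
tcp_pos: [522.1, -233.2, 77.5]
orientation: [-0.0, 0.996, -0.086, -0.001]
contact_force: [-0.2, 0.3, 0.6]
opening: 0.4
finger_force: 0.0
```

```bash
python3 - <<'E'
from go import *
p=eyes.get_image("side"); go(522.3,-233.8,60,-10)
cv2.imwrite("pics/key.png",cv2.resize(p["img"][115:200,335:435,::-1],None,fx=6,fy=6,interpolation=cv2.INTER_NEAREST))
E
```

```text
t 13.95 tcp [ 522.6 -233.7   78.5] yaw -9.9 open 0.4 F [0.1 0.  0. ]
delta [-0.013  0.005  0.741] dist 19.0 roll 0.01
```

View pics/key.png

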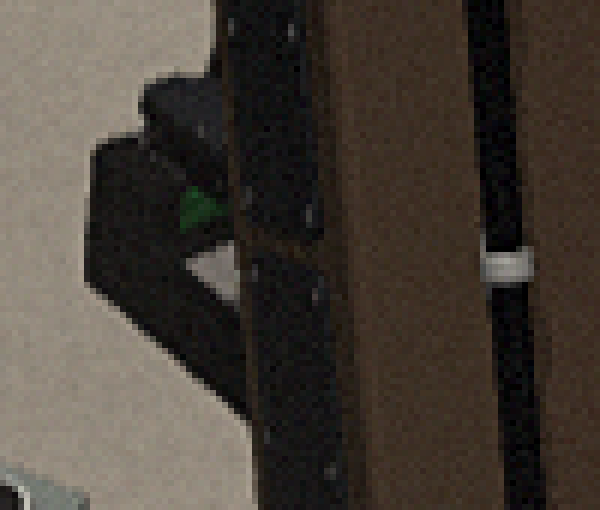

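The arm hides most of the key; only its left end shows, at (215,270). I'll go by the calibration, with contact expected at TCP≈57 and full press at ≈52.

Request:
move_arm --deltas '[{"delta_pos":[0,0,0.25],"roll":0,"fingers":1},{"delta_pos":[0,0,0.5],"roll":0,"fingers":1},{"delta_pos":[0,0,0.76],"roll":0,"fingers":1},{"delta_pos":[0,0,0.76],"roll":0,"fingers":1},{"delta_pos":[0,0,0.76],"roll":0,"fingers":1}]'

```text
t: 14.37
tcp_pos: [522.0, -234.6, 58.6]
orientation: [-0.0, 0.996, -0.087, -0.0]
contact_force: [-0.3, 0.0, -0.6]
opening: 0.2
finger_force: 0.0
```

Request:
move_arm --deltas '[{"delta_pos":[0,0,0.06],"roll":0,"fingers":1},{"delta_pos":[0,0,0.12],"roll":0,"fingers":1},{"delta_pos":[0,0,0.12],"roll":0,"fingers":1}]'

```text
t: 14.62
tcp_pos: [522.3, -234.9, 55.9]
orientation: [0.0, 0.996, -0.087, 0.0]
contact_force: [0.9, -0.0, 2.2]
opening: 0.5
finger_force: 1.0
```

Request:
move_arm --deltas '[{"delta_pos":[0,0,0.06],"roll":0,"fingers":1},{"delta_pos":[0,0,0.1],"roll":0,"fingers":1},{"delta_pos":[0,0,0.1],"roll":0,"fingers":1}]'

```text
t: 14.87
tcp_pos: [522.3, -234.9, 53.4]
orientation: [0.0, 0.996, -0.087, 0.0]
contact_force: [0.5, -0.8, 2.7]
opening: 0.3
finger_force: 1.9
```

Request:
move_arm --deltas '[{"delta_pos":[0,0,0.06],"roll":0,"fingers":1},{"delta_pos":[0,0,0.08],"roll":0,"fingers":1},{"delta_pos":[0,0,0.08],"roll":0,"fingers":1}]'

```text
t: 15.12
tcp_pos: [522.3, -234.9, 51.9]
orientation: [0.0, 0.996, -0.087, 0.0]
contact_force: [-0.8, 0.5, 9.3]
opening: -0.0
finger_force: 4.7
```

Request:
move_arm --deltas '[{"delta_pos":[0,0,0.05],"roll":0,"fingers":1},{"delta_pos":[0,0,0.05],"roll":0,"fingers":1},{"delta_pos":[0,0,0.05],"roll":0,"fingers":1}]'

```text
t: 15.37
tcp_pos: [522.4, -234.9, 51.7]
orientation: [0.0, 0.996, -0.087, 0.001]
contact_force: [-4.8, 2.4, 21.2]
opening: 0.2
finger_force: 10.9
```

The key is at its stop (21 N, above the 5 N needed). I'll release it, retract clear and check everything.

Request:
move_arm --deltas '[{"delta_pos":[0,0,-0.4],"roll":0,"fingers":1},{"delta_pos":[0,0,-1.4],"roll":0,"fingers":1},{"delta_pos":[0,0,-3],"roll":0,"fingers":1},{"delta_pos":[0,0,-4],"roll":0,"fingers":1},{"delta_pos":[0,-2,-4],"roll":0,"fingers":1},{"delta_pos":[0,-5,-4],"roll":0,"fingers":1},{"delta_pos":[0,-5,-4],"roll":0,"fingers":1},{"delta_pos":[0,-5,-4],"roll":0,"fingers":1},{"delta_pos":[0,-5,-4],"roll":0,"fingers":1},{"delta_pos":[0,-5,-4],"roll":0,"fingers":1}]'

```text
t: 16.2
tcp_pos: [543.8, -111.7, 149.9]
orientation: [0.0, 0.996, -0.087, -0.0]
contact_force: [0.2, 0.0, 0.9]
opening: 0.2
finger_force: 0.0
```

```bash
python3 - <<'E'
from h import *
for n in("top","side"):
    p=eyes.get_image(n); np.savez(f"{n}0.npz",w=world(p),img=p["img"])
cv2.imwrite("pics/end.png",p["img"][...,::-1])
import runpy; runpy.run_path("fit.py")
w=np.load("top0.npz")["w"]
for nm,c in(("bar",(519,-233)),("mid",(508.5,-294)),("end",(501.4,-333.5)),("rocker-",(503,286)),("rocker+",(541,293)),("btn",(526,4))):
    m=np.hypot(w[...,0]-c[0],w[...,1]-c[1])<8; print(nm,m.sum(),np.nanmedian(w[...,2][m]).round(1))
s=manip.sense(); print(s["t"],s["tcp_pos"].round(),s["contact_force"].round(1))
E
```

```text
top block (np.int64(2192), array([549.3, 295.2]), array([235.8,  70.9]), 11.5, array([563.1, 296.7,  44.2]))
 rocker (np.int64(254), array([522.1, 289.1]), array([54.4, 32.8]), 12.3, array([523.9, 290.1,  55.5]))
 box (np.int64(1339), array([538.1,   7.3]), array([110.5,  74.9]), 15.8, array([536.3,   7.3,  40.8]))
 btn (np.int64(4), array([530.8,  -5.7]), array([9.8, 9.6]), 4.5, array([528.9,  -5.2,  50.4]))
 station (np.int64(141), array([ 577. , -362.4]), array([ 13.9, 101.1]), 80.4, array([ 585.5, -365. ,   99.1]))
  bar (np.int64(0), array([0., 0.]), array([0., 0.]), 0.0, array([nan, nan, nan]))
  mid (np.int64(0), array([0., 0.]), array([0., 0.]), 0.0, array([nan, nan, nan]))
  end (np.int64(1), array([ 530.4, -352.1]), array([0., 0.]), 0.0, array([ 530.4, -352.1,   75. ]))
 jar (np.int64(192), array([425.5, 250.9]), array([34.1, 34.4]), 69.7, array([425.2, 250.7,  49.7]))
 reel (np.int64(326), array([644. ,  11.5]), array([50.8, 47.7]), 4.3, array([643.8,  11.4,  44. ]))
 mm (np.int64(0), array([0., 0.]), array([0., 0.]), 0.0, array([nan, nan, nan]))
side block (np.int64(1168)
[... 538 characters left out ...]
 array([0., 0.]), 0.0, array([nan, nan, nan]))
  mid (np.int64(0), array([0., 0.]), array([0., 0.]), 0.0, array([nan, nan, nan]))
  end (np.int64(0), array([0., 0.]), array([0., 0.]), 0.0, array([nan, nan, nan]))
 jar (np.int64(115), array([422.2, 250.4]), array([36. , 36.4]), 32.8, array([420.9, 251.8,  48.5]))
 reel (np.int64(129), array([641.3,  11.4]), array([49., 55.]), 78.4, array([641. ,  11.1,  43.1]))
 mm (np.int64(0), array([0., 0.]), array([0., 0.]), 0.0, array([nan, nan, nan]))
bar 0 nan
mid 0 nan
end 0 nan
rocker- 37 53.1
rocker+ 38 59.4
btn 36 47.0
16.3 [ 544. -113.  150.] [-0.5 -0.4  0.1]
  return _methods._mean(a, axis=axis, dtype=dtype,
  ret = um.true_divide(
  return np.nanmean(a, axis, out=out, keepdims=keepdims)
```

The rocker, button and box are all good, but the arm hides the station. I'll move on to clear the view.

Request:
move_arm --deltas '[{"delta_pos":[0,-10,-1.5],"roll":0,"fingers":1},{"delta_pos":[0,-10,-1.5],"roll":0,"fingers":1},{"delta_pos":[0,-10,-1.5],"roll":0,"fingers":1},{"delta_pos":[0,-10,-1.5],"roll":0,"fingers":1},{"delta_pos":[0,-10,-1.5],"roll":0,"fingers":1},{"delta_pos":[0,-10,-1.5],"roll":0,"fingers":1},{"delta_pos":[0,-10,-1.5],"roll":0,"fingers":1},{"delta_pos":[0,-10,-1.5],"roll":0,"fingers":1},{"delta_pos":[0,-10,-1.5],"roll":0,"fingers":1}]'

```text
t: 17.05
tcp_pos: [587.2, 133.4, 187.1]
orientation: [0.0, 0.996, -0.088, -0.0]
contact_force: [0.7, -0.9, 0.6]
opening: 0.7
finger_force: 0.0
```

```bash
python3 - 2>/dev/null <<'E'
from h import *
for n in("top","side"):
    p=eyes.get_image(n); np.savez(f"{n}0.npz",w=world(p),img=p["img"])
import runpy,io,contextlib
b=io.StringIO()
with contextlib.redirect_stdout(b): runpy.run_path("fit.py")
print("\n".join(l for l in b.getvalue().split("\n") if any(k in l for k in("station","bar","mid","end","mm","top","side"))))
s=manip.sense(); print(s["t"],s["tcp_pos"].round(),s["contact_force"].round(1))
E
```

```text
top block (np.int64(0), array([0., 0.]), array([0., 0.]), 0.0, array([nan, nan, nan]))
 station (np.int64(6195), array([ 547.3, -277.8]), array([169.4, 191.1]), 79.8, array([ 547.7, -276. ,   82.8]))
  bar (np.int64(268), array([ 520.1, -238.3]), array([36.1, 73. ]), 5.8, array([ 519.1, -233.3,   79.7]))
  mid (np.int64(98), array([ 508.5, -294.1]), array([21.6, 24.2]), 77.7, array([ 508.2, -293.5,   79.7]))
  end (np.int64(101), array([ 501.6, -333.3]), array([21.6, 24.4]), 80.1, array([ 500.9, -333. ,   80. ]))
 mm (np.int64(2258), array([ 400.8, -264.4]), array([149.4, 115.9]), 74.6, array([ 384.5, -260.1,   36.5]))
side block (np.int64(1175), array([549.4, 295.5]), array([229.1,  73.4]), 11.5, array([557.3, 300.6,  43.6]))
 station (np.int64(89), array([ 621.7, -207.9]), array([15.7, 63.2]), 68.0, array([ 627.4, -209.6,   83.1]))
  bar (np.int64(0), array([0., 0.]), array([0., 0.]), 0.0, array([nan, nan, nan]))
  mid (np.int64(0), array([0., 0.]), array([0., 0.]), 0.0, array([nan, nan, nan]))
  end (np.int64(0), array([0., 0.]), array([0., 0.]), 0.0, array([nan, nan, nan]))
 mm (np.int64(0), array([0., 0.]), array([0., 0.]), 0.0, array([nan, nan, nan]))
17.15 [587. 133. 187.] [-0.4 -0.1 -0.5]
```

The keys are all up, the multimeter has not moved, and the robot is clear of everything. Handing in.

```bash
python3 -c "
from bench import job; print(job.job_done())"
```

```text
the job is handed in; nothing more can be done
None
```

The job is handed in: rocker on, extractor button in and wake key pressed and sprung back, in that order, with the control box and bystanders unmoved on camera and no verdict returned on hand-in.

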